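Put the laboratory kneader into gear

ROBOT

A 6-joint arm with a two-finger parallel gripper is mounted at the origin on the work surface. World frame = base frame: x ahead of the robot, y to its left, z up, the work surface at z = 0. Lengths are in m, angles in rad, forces in N, time in s.
With the tool pointing down it reaches from about 0.35 to 0.85 m from the base axis. Payload 8.1 kg.
Tool frame: the origin (TCP) lies between the finger pads; the fingertips stand 11 mm ahead of it and the grasp point (between the pads) lies 8 mm behind it (tips_ahead is the z of the fingertips in the tool frame, in m); z points along the fingers, y is the line along which they close (so a half turn about z gives the same grasp; the last joint's range is limited). The gripper opens to 93 mm and grips with 3 to 60 N. Pads are 15 mm wide; open, the fingers measure 128 mm over their backs; the gripper's body (75 mm by 188 mm) begins 65 mm behind the grasp point.
Start: joints at [1.091, 0.13, 1.488, -0, 1.523, -0.085], TCP at [0.231, 0.554, 0.23] pointing down, gripper open.
Joint ranges: [-2.96, 2.96], [-0.89, 2.26], [0.02, 2.5], [-1.34, 4.48], [0, 2.73], [-2.66, 2.66]. Speed limits (rad/s): [2.39, 2.39, 2.79, 3.14, 3.14, 3.14].

INTERFACE

Orientations are given as a rotation vector (axis times angle).
In Python, from plant import read_state, read_camera, close_job, tips_ahead gives the robot as it stands. The module is installed in compiled form; this text tells all that it offers.
- The arm moves only by the tool move_arm, never from a script. Its argument "plan" is a list of rows, each a list of 7 numbers: the turn, a rotation vector about the tool's x, y, z in units of 6 degrees (1.0 is 6 degrees), then the shift along the tool's x, y, z in units of 25 mm (1.0 is 25 mm), then the finger opening in mm, from 0 to 93. A call has exactly 10 rows; each row shifts and turns the commanded pose from where the row before left it, along the tool's axes as they then stand; what a row does not reach is not made up. A row lasts 1/10 s, in which the tool goes at most 50 mm and 8.59 degrees, less where a joint would pass 70% of its speed; a pose out of reach is approached as far as the arm can. A call is refused whole if a number of a shift passes 1 or a number of a turn 1, either way. A call with a gripper value outside its range is refused whole. The fingers move at their own pace and stop on an object; "force" is the grip in N (left out, the last holds). Time passes only in rows, so rows that do not move let the fingers close, or fill a call up. It gives the time, the measured TCP pose, the force, the opening and the grip force at its end, in the units of the state.
- read_state(): the state, without advancing time (a new reading comes with each control period).
- read_camera(name): name is "scene" or "top" or "wrist"; returns a dict with "frame" (420x560x3 uint8, red, green, blue), "z_map" (420x560 float32, m along the optical axis (not along the pixel's ray), 0 where there is no reading), "fx", "fy", "cx", "cy" (pixels), "rvec" (rotation vector, rad) and "tvec" (3), from world to camera coordinates, as OpenCV has them. Camera axes: x right, y down, z forward; pixel columns grow to the right and rows downward; lengths in m; the calibration is good to about 2 mm. A picture is of the moment at which its call begins.
- close_job(): hands the job in; it is judged then, once.
The state is a dict: "t": time; "q": joint angles; "dq": joint speeds; "joint_torque": joint torques, N m; "tool_pos": TCP position; "orientation": TCP orientation; "force": force on the tool from outside, world axes, zero at the start; "wrist_torque": the same for the moment, N m; "opening": finger opening in m; "gripper_force": force on a finger pad.
Only numpy, scipy, OpenCV 4.12 (cv2) and the standard library are available. Lean on these libraries where they do the work, as an engineer would, in place of code of your own. Each camera call takes 0.05 s, during which the arm holds its last target. There are 200 camera calls.

TASK

Put the dough kneader into gear: push the white gear-change knob fully home, without forcing its teeth. The teeth inside stand tip to tip, so with the knob eased down lightly onto them, rock the black handwheel by hand until they drop in, then press the knob the rest of the way. Do not swing the torque arm aside, leave everything else on the bench where it is, and let go at the end.

Things in the scene. Friction and masses are not known exactly. Their poses are not given: they have to be found in the camera images.
- gearbox: White kneader gearbox fixed to the bench: a box 180 x 300 x 120 mm (x, y, z; top plate at z = 120) and beyond its +x side a low step with an open steel bowl (mouth radius 68 mm, rim at z = 128, centre x = 175, y = -70). Origin: centre of the box's underside, on the bench. Handwheel axis at x = 0, y = +75 mm; knob axis at x = 0, y = -75 mm.
- knob: White flat-topped push knob, 36 mm across, 20 mm high, on an upright 12 mm steel rod out of the gearbox top. Origin: centre of its flat top. It slides only up and down: at the start all the way up, top at z = 175 mm in the gearbox frame; fully home 30 mm lower (z = 145), at a solid stop. It stays where it is left: about 6 N of drag when pushed.
- knob_rod (a point): Point on the knob's axis, 40 mm below its top, moving with it. Inside, the knob pushes a sliding set of teeth through a spring. After 6 to 18 mm of travel (differs each time) they land on the tips of the spindle's teeth: from there the push rises at once by 1 to 2 N, then by 0.9 N per mm. This rise, without the drag, is the load on the teeth; over 10 N is forcing them.
- teeth (a point): Fixed point on the spindle's axis, 73 mm above the bench, near where the hidden teeth meet. With the knob left 2 to 6 mm past the landing the spring keeps the teeth pressed, and they drop in by themselves when the spindle brings tooth to gap. Then the knob slides home with the drag alone.
- handwheel: Black handwheel on the upright spindle, turning freely both ways (0.03 N m) about z: a disc 72 mm across, its top 30 mm above the top plate, with an upright bar grip across it, 62 mm long, 15 mm thick, 36 mm high, its top 66 mm above the plate. Origin on the axis, 24 mm above the plate; x runs along the bar, z up. The bar's direction does not tell where the teeth stand.
- wheel_grip (a point): The point on the wheel's axis to take the bar grip by: 12 mm below the top of the bar, 24 mm above the disc. A gap between teeth comes round every 60 degrees; at the start one lies 8 to 42 degrees away on either side. In mesh there are about 10 degrees of free play in all; at its ends the wheel starts to drive the torque arm, felt as about 0.45 N m.
- bearing: Dark steel collar, 48 mm across and 12 mm high, on the gearbox's top plate under the handwheel; it holds the spindle and its hidden teeth. Fixed. Origin on the spindle's axis, on the top plate.
- torque_arm (a joint): Angle (rad) of the torque arm, a flat steel bar 10 mm wide with a round 20 mm end that sticks out of a slot in the gearbox's far (+x) side, 40 mm above the bench, and turns about the spindle's axis; its end is 150 mm from it. 0 at the start. In mesh it turns one to one with the spindle, with 0.45 N m of friction. More than 0.25 rad (15 degrees) either way is swinging it aside.
- weight: Bystander: small brass knobbed weight, 24 mm across and 32 mm high, standing on the gearbox's top plate beyond the middle. Origin under its centre.
- beaker: Bystander: glass beaker, 72 mm across, 95 mm high. Origin under its centre.
- bottle: Bystander: white plastic bottle, 60 mm across, 160 mm high. Origin under its centre.
- jar: Bystander: amber glass jar, 76 mm across, 100 mm high. Origin under its centre.
- spatula: Bystander: spatula, 260 mm long, lying on the bench.
- dish: Bystander: white ceramic dish, 90 mm across, 40 mm high. Origin under its centre.
- brush: Bystander: brush, 200 mm long, lying on the bench.

How it is judged:
At the end, for the whole second after the job is handed in: The knob is fully home (its top within 3 mm of 25 mm above the gearbox's top plate), the handwheel is still, and every bystander is within 20 mm of where it stood (z of knob in the frame of gearbox between 0.14 and 0.148 m and angular speed of handwheel below 0.1 rad/s and distance of each of weight, beaker, bottle, jar, spatula, dish, brush from where it was at the start of the episode below 0.02 m); the robot touches nothing.
It fails at once if The teeth are forced: more than 10 N between the knob's teeth and the spindle's teeth (contact force between knob and bearing above 10 N).
It fails at once if The torque arm is swung aside: more than 0.25 rad either way (value of joint torque_arm above 0.25 rad or value of joint torque_arm below -0.25 rad).
It fails at once if A bystander is moved by more than 20 mm (distance of any of weight, beaker, bottle, jar, spatula, dish, brush from where it was at the start of the episode above 0.02 m).
It also fails if it takes over 67 s, if anything falls off the work surface, if the arm or the gripper's body presses on something with over 40 N, if the wrist force passes 120 N, or if a joint passes its speed limit or range.

## Working session

There is one attempt and no reset: what is moved stays moved. The work goes in short steps, Python scripts to look and compute and a tool call to move; the robot and the scene stay as the last step left them, time stands still between calls to the robot, and variables do not carry over. Pictures are saved under pics/ and viewed, at most 10 in all, crops included, and the job is handed in when it is done.

Besides the shell and the picture viewer there is one more tool, called as name(argument=value, ...), one argument or row to a line, values as JSON. move_arm: Moves the arm, as the interface text tells. Its arguments: {"type":"object","properties":{"plan":{"type":"array","items":{"type":"array","items":{"type":"number"}}},"force":{"type":"number"}},"required":["plan"]}

```bash
mkdir -p pics; cat > h.py <<'E'
import numpy as np, cv2
from plant import read_state, read_camera, close_job, tips_ahead
def cloud(c):
    z=c["z_map"].astype(float); v,u=np.indices(z.shape)
    P=np.stack([(u-c["cx"])/c["fx"]*z,(v-c["cy"])/c["fy"]*z,z],-1)
    R=cv2.Rodrigues(np.array(c["rvec"],float))[0]
    W=(P-np.array(c["tvec"],float).ravel())@R
    W[z<=0]=np.nan
    return W
def save(c,n): cv2.imwrite("pics/"+n,c["frame"][:,:,::-1])
def axes():
    s=read_state(); return np.array(s["tool_pos"]),cv2.Rodrigues(np.array(s["orientation"],float))[0]
E
python3 - <<'E'
from h import *
ims=[]
for n in ["top","scene"]:
    c=read_camera(n); save(c,n+"0.png"); np.savez("/tmp/"+n,**c)
s=read_state();print(s); print(axes()[1].round(3), tips_ahead)
E
```

```text
{'t': 0.1, 'q': array([ 1.09059301e+00,  1.31035223e-01,  1.48918399e+00, -1.36838969e-05,
        1.52299716e+00, -8.53945433e-02]), 'dq': array([-0.00291959, -0.00220385, -0.00198403, -0.00123676,  0.00106486,
       -0.00055328]), 'joint_torque': array([ 1.69766041e-03, -5.61340284e+01, -4.93094623e+01,  7.70320930e-02,
        2.90682324e-02, -8.80335932e-06]), 'tool_pos': array([0.23052946, 0.55340738, 0.22871497]), 'orientation': array([-6.16056709e-01, -3.08014745e+00,  2.45486420e-03]), 'force': array([ 0.72818772,  0.73129605, -0.58776822]), 'wrist_torque': array([ 0.04701314, -0.00421004, -0.07623624]), 'gripper_force': 0.0, 'opening': 0.09302975800039377}
[[-0.923  0.385 -0.001]
 [ 0.385  0.923 -0.001]
 [ 0.    -0.002 -1.   ]] 0.011
```

View pics/top0.png

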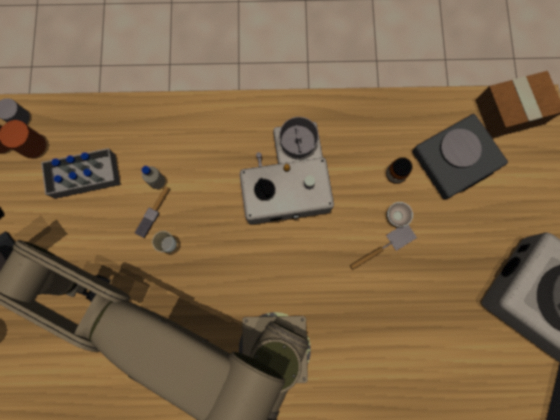

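View pics/scene0.png

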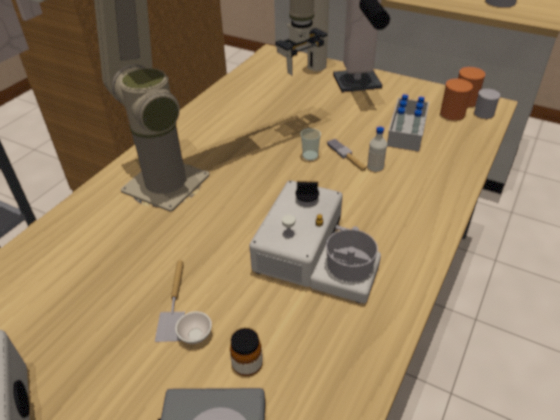

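Top view: handwheel at (264,189), knob at (310,182), weight at (287,167), bowl at (298,138). Nothing stands near the gearbox except the weight.

```bash
python3 - <<'E'
from h import *
for n,box in [("top",(235,335,150,225)),("scene",(250,345,175,285))]:
    c=dict(np.load(f"/tmp/{n}.npz")); W=cloud(c); f=c["frame"].astype(int)
    x0,x1,y0,y1=box; m=np.zeros(W.shape[:2],bool); m[y0:y1,x0:x1]=1
    Z=W[...,2]; near=m&(Z>.1)&(Z<.135)&(f.max(2)>120)
    print(n,"plate z",np.nanmedian(Z[near]))
    if n=="top":
        r=cv2.minAreaRect(W[near][:,:2].astype(np.float32)); print(r)
    dark=m&(f.max(2)<60)&(Z>.14)
    print("wheel",dark.sum(),np.nanmedian(W[dark],0),np.nanmin(W[dark],0),np.nanmax(W[dark],0))
    bar=dark&(Z>.172)
    if bar.sum()>5: print("bar",bar.sum(),W[bar].mean(0),cv2.minAreaRect(W[bar][:,:2].astype(np.float32)), np.nanmax(Z[bar]))
    kn=m&(f.min(2)>110)&(Z>.155); print("knob",kn.sum(),W[kn].mean(0),np.nanmedian(W[kn],0),W[kn].min(0),W[kn].max(0))
    br=m&(f[...,0]-f[...,2]>60)&(Z>.12);print("brass",br.sum(),np.nanmean(W[br],0))
E
```

```text
top plate z 0.11978404434084779
((0.536970317363739, -0.05246990919113159), (0.17658667266368866, 0.29954224824905396), 7.051494121551514)
wheel 332 [0.52011544 0.02363979 0.1510486 ] [ 0.48885651 -0.00894429  0.14057654] [0.55773503 0.0540164  0.19213955]
bar 88 [0.52215429 0.02285298 0.18528289] ((0.5222452282905579, 0.0225510336458683), (0.05915099382400513, 0.015714049339294434), 24.26839256286621) 0.1921395455356865
knob 90 [ 0.54502123 -0.12481831  0.17505836] [ 0.54508398 -0.1248752   0.17490101] [ 0.52908541 -0.14245161  0.16558404] [ 0.56267192 -0.10725994  0.1851047 ]
brass 20 [ 0.59816224 -0.0520408   0.15007825]
scene plate z 0.11997582718602012
wheel 365 [0.53202517 0.01265194 0.15374776] [ 0.49632617 -0.01554552  0.14023537] [0.56157776 0.03402082 0.18945827]
bar 86 [0.52867717 0.01783492 0.18026395] ((0.5283603072166443, 0.018035657703876495), (0.05112825706601143, 0.010515233501791954), 29.505678176879883) 0.18945826941056498
knob 129 [ 0.54691873 -0.12701694  0.17391643] [ 0.54666315 -0.12815418  0.17509543] [ 0.52773902 -0.1440354   0.15585733] [ 0.61046149 -0.0532943   0.17944984]
brass 60 [ 0.59335498 -0.04758113  0.14795745]
```

move_arm(
  plan=[
    [0, 0, 0, -0.92, -0.844, 0, 0],
    [0, 0, 0, -0.92, -0.844, 0, 0],
    [0, 0, 0, -0.92, -0.844, 0, 0],
    [0, 0, 0, -0.92, -0.844, 0, 0],
    [0, 0, 0, -0.92, -0.844, 0, 0],
    [0, 0, 0, -0.92, -0.844, 0, 0],
    [0, 0, 0, -0.92, -0.844, 0, 0],
    [0, 0, 0, -0.92, -0.844, 0, 0],
    [0, 0, 0, -0.92, -0.844, 0, 0],
    [0, 0, 0, -0.92, -0.844, 0, 0],
  ],
  force=20,
)

```text
t: 1.1
tool_pos: [0.362, 0.2693, 0.2293]
orientation: [-0.616, -3.08, 0.001]
force: [1.1, 0.2, 0.6]
opening: 0.0176
gripper_force: 0.0
```

move_arm(
  plan=[
    [0, 0, 0, -0.92, -0.844, 0, 0],
    [0, 0, 0, -0.92, -0.844, 0, 0],
    [0, 0, 0, -0.92, -0.844, 0, 0],
    [0, 0, 0, -0.92, -0.844, 0, 0],
    [0, 0, 0, -0.92, -0.844, 0, 0],
    [0, 0, 0, -0.92, -0.844, 0, 0],
    [0, 0, 0, -0.92, -0.844, 0, 0],
    [0, 0, 0, -0.92, -0.844, 0, 0],
    [0, 0, 0, -0.92, -0.844, 0, 0],
    [0, 0, 0, -0.92, -0.844, 0, 0],
  ],
)

```text
t: 2.1
tool_pos: [0.4932, -0.0139, 0.2293]
orientation: [-0.616, -3.08, 0.0]
force: [1.4, 0.7, 0.3]
opening: 0.0005
gripper_force: 0.0
```

move_arm(
  plan=[
    [0, 0, 0, -0.92, -0.844, 0, 0],
    [0, 0, 0, -0.92, -0.844, 0, 0],
    [0, 0, 0, -0.92, -0.844, 0, 0],
    [0, 0, 0, -0.92, -0.844, 0, 0],
    [0, 0, 1, 0, 0, 0, 0],
    [0, 0, 1, 0, 0, 0, 0],
    [0, 0, 1, 0, 0, 0, 0],
    [0, 0, 1, 0, 0, 0, 0],
    [0, 0, 1, 0, 0, 0, 0],
    [0, 0, 1, 0, 0, 0, 0],
  ],
)

```text
t: 3.1
tool_pos: [0.5452, -0.1258, 0.229]
orientation: [-1.543, -2.735, 0.0]
force: [0.1, 0.2, -0.1]
opening: 0.0002
gripper_force: 0.0
```

move_arm(
  plan=[
    [0, 0, 1, 0, 0, 0, 0],
    [0, 0, 1, 0, 0, 0, 0],
    [0, 0, 1, 0, 0, 0, 0],
    [0, 0, 1, 0, 0, 0, 0],
    [0, 0, 1, 0, 0, 0, 0],
    [0, 0, 1, 0, 0, 0, 0],
    [0, 0, 1, 0, 0, 0, 0],
    [0, 0, 1, 0, 0, 0, 0],
    [0, 0, 1, 0, 0, 0, 0],
    [0, 0, 1, 0, 0, 0, 0],
  ],
)

```text
t: 4.1
tool_pos: [0.5452, -0.1258, 0.2291]
orientation: [-2.704, -1.597, 0.001]
force: [-0.1, 0.4, -0.6]
opening: 0.0003
gripper_force: 0.0
```

move_arm(
  plan=[
    [0, 0, 1, 0, 0, 0, 0],
    [0, 0, 1, 0, 0, 0, 0],
    [0, 0, 1, 0, 0, 0, 0],
    [0, 0, 1, 0, 0, 0, 0],
    [0, 0, 1, 0, 0, 0, 0],
    [0, 0, 0.8, 0, 0, 0, 0],
    [0, 0, 0, 0, 0, 0, 0],
    [0, 0, 0, 0, 0, 0, 0],
    [0, 0, 0, 0, 0, 0, 0],
    [0, 0, 0, 0, 0, 0, 0],
  ],
)

```text
t: 5.1
tool_pos: [0.5455, -0.1259, 0.2296]
orientation: [-3.057, -0.724, 0.0]
force: [-0.5, 0.1, 0.7]
opening: 0.0005
gripper_force: 0.0
```

```bash
python3 - <<'E'
from h import *
c=read_camera("wrist"); save(c,"w1.png"); np.savez("/tmp/w1",**c)
s=read_state();p,R=axes();print(s["t"],p.round(4),R.round(3),s["force"].round(2),s["q"].round(2))
c0=-R.T@0 if 0 else None
Rc=cv2.Rodrigues(np.array(c["rvec"],float))[0];print("cam",(-Rc.T@np.array(c["tvec"]).ravel()).round(3))
d=np.array([.546,-.127,.195])-p
print("tool-axes shift to knob, mm",(R.T@d*1000).round(1))
E
```

```text
5.15 [ 0.5455 -0.1259  0.2296] [[ 0.894  0.448 -0.   ]
 [ 0.448 -0.894  0.   ]
 [-0.    -0.    -1.   ]] [-0.23  0.43  0.33] [-0.32  0.02  1.6  -0.    1.52  0.79]
cam [ 0.606 -0.095  0.383]
tool-axes shift to knob, mm [-0.   1.2 34.6]
```

View pics/w1.png

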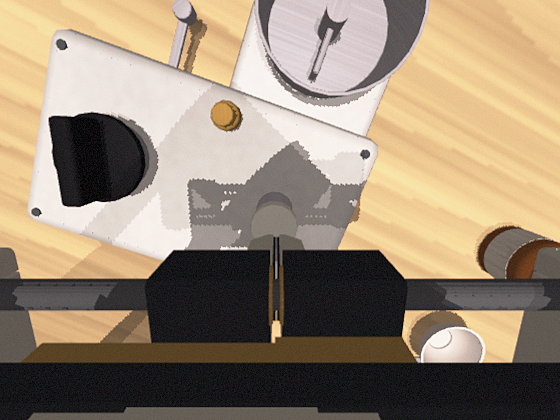

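Wrist view: wheel bar at about (90,160), nearly upright in the image (already close to aligned with the tool); knob at (275,215), directly under the closed fingers.

```bash
python3 - <<'E'
from h import *
c=dict(np.load("/tmp/w1.npz")); W=cloud(c); f=c["frame"].astype(int);Z=W[...,2]
m=np.zeros(Z.shape,bool);m[95:225,40:165]=1
bar=m&(Z>.18)&(Z<.2); r=cv2.minAreaRect(W[bar][:,:2].astype(np.float32));print("bar",bar.sum(),np.median(Z[bar]),r)
d=m&(Z>.143)&(Z<.156)&(f.max(2)<70); print("disc z",np.median(Z[d]),cv2.minEnclosingCircle(W[d][:,:2].astype(np.float32)))
k=np.zeros(Z.shape,bool);k[180:260,235:315]=1;k&=(Z>.168)&(Z<.18);print("knob",k.sum(),np.median(Z[k]),cv2.minEnclosingCircle(W[k][:,:2].astype(np.float32)))
pl=(Z>.115)&(Z<.125);print("plate",np.median(Z[pl]))
E
```

```text
bar 2211 0.18441170361066297 ((0.5249930620193481, 0.02480877935886383), (0.06199837103486061, 0.01631123758852482), 25.881946563720703)
disc z 0.1487032208017332 ((0.5255063772201538, 0.024534059688448906), 0.03567982092499733)
knob 1276 0.17367071196547612 ((0.5446054339408875, -0.12305773049592972), 0.018075108528137207)
plate 0.11863646576714601
```

move_arm(
  plan=[
    [0, 0, 0, 0, 0, 0.4, 0],
    [0, 0, 0, 0, 0, 0.4, 0],
    [0, 0, 0, 0, 0, 0.3, 0],
    [0, 0, 0, 0, 0, 0.2, 0],
    [0, 0, 0, 0, 0, 0.1, 0],
    [0, 0, 0, 0, 0, 0, 0],
    [0, 0, 0, 0, 0, 0, 0],
    [0, 0, 0, 0, 0, 0, 0],
    [0, 0, 0, 0, 0, 0, 0],
    [0, 0, 0, 0, 0, 0, 0],
  ],
)

```text
t: 6.15
tool_pos: [0.5456, -0.126, 0.1949]
orientation: [3.057, 0.722, 0.001]
force: [-0.2, 0.2, -0.5]
opening: 0.0004
gripper_force: 0.0
```

move_arm(
  plan=[
    [0, 0, 0, 0, 0, 0.08, 0],
    [0, 0, 0, 0, 0, 0.08, 0],
    [0, 0, 0, 0, 0, 0.08, 0],
    [0, 0, 0, 0, 0, 0.08, 0],
    [0, 0, 0, 0, 0, 0.04, 0],
    [0, 0, 0, 0, 0, 0.02, 0],
    [0, 0, 0, 0, 0, 0.02, 0],
    [0, 0, 0, 0, 0, 0.02, 0],
    [0, 0, 0, 0, 0, 0.02, 0],
    [0, 0, 0, 0, 0, 0.02, 0],
  ],
)

```text
t: 7.15
tool_pos: [0.5455, -0.1259, 0.1841]
orientation: [3.057, 0.722, 0.0]
force: [-5.1, 1.6, 6.6]
opening: 0.0008
gripper_force: 3.7
```

move_arm(
  plan=[
    [0, 0, 0, 0, 0, 0.012, 0],
    [0, 0, 0, 0, 0, 0.012, 0],
    [0, 0, 0, 0, 0, 0.012, 0],
    [0, 0, 0, 0, 0, 0.012, 0],
    [0, 0, 0, 0, 0, 0.012, 0],
    [0, 0, 0, 0, 0, 0.012, 0],
    [0, 0, 0, 0, 0, 0.012, 0],
    [0, 0, 0, 0, 0, 0.012, 0],
    [0, 0, 0, 0, 0, 0.012, 0],
    [0, 0, 0, 0, 0, 0.012, 0],
  ],
)

```text
t: 8.15
tool_pos: [0.5455, -0.1259, 0.1811]
orientation: [3.057, 0.722, 0.0]
force: [-4.0, 1.3, 6.7]
opening: 0.0004
gripper_force: 3.7
```

move_arm(
  plan=[
    [0, 0, 0, 0, 0, 0.01, 0],
    [0, 0, 0, 0, 0, 0.01, 0],
    [0, 0, 0, 0, 0, 0.01, 0],
    [0, 0, 0, 0, 0, 0.01, 0],
    [0, 0, 0, 0, 0, 0.01, 0],
    [0, 0, 0, 0, 0, 0.01, 0],
    [0, 0, 0, 0, 0, 0.01, 0],
    [0, 0, 0, 0, 0, 0.01, 0],
    [0, 0, 0, 0, 0, 0.01, 0],
    [0, 0, 0, 0, 0, 0.01, 0],
  ],
)

```text
t: 9.15
tool_pos: [0.5455, -0.1259, 0.1786]
orientation: [3.057, 0.722, 0.0]
force: [-4.6, 1.3, 7.7]
opening: 0.0006
gripper_force: 3.7
```

move_arm(
  plan=[
    [0, 0, 0, 0, 0, 0.008, 0],
    [0, 0, 0, 0, 0, 0.008, 0],
    [0, 0, 0, 0, 0, 0.008, 0],
    [0, 0, 0, 0, 0, 0.008, 0],
    [0, 0, 0, 0, 0, 0.008, 0],
    [0, 0, 0, 0, 0, 0.008, 0],
    [0, 0, 0, 0, 0, 0.008, 0],
    [0, 0, 0, 0, 0, 0.008, 0],
    [0, 0, 0, 0, 0, 0.008, 0],
    [0, 0, 0, 0, 0, 0.008, 0],
  ],
)

```text
t: 10.15
tool_pos: [0.5455, -0.1259, 0.1766]
orientation: [3.057, 0.722, 0.0]
force: [-3.6, 0.9, 6.4]
opening: 0.0006
gripper_force: 3.7
```

move_arm(
  plan=[
    [0, 0, 0, 0, 0, 0.008, 0],
    [0, 0, 0, 0, 0, 0.008, 0],
    [0, 0, 0, 0, 0, 0.008, 0],
    [0, 0, 0, 0, 0, 0.008, 0],
    [0, 0, 0, 0, 0, 0.008, 0],
    [0, 0, 0, 0, 0, 0.008, 0],
    [0, 0, 0, 0, 0, 0.008, 0],
    [0, 0, 0, 0, 0, 0.008, 0],
    [0, 0, 0, 0, 0, 0.008, 0],
    [0, 0, 0, 0, 0, 0.008, 0],
  ],
)

```text
t: 11.15
tool_pos: [0.5455, -0.1259, 0.1749]
orientation: [3.057, 0.722, 0.0]
force: [-4.9, 0.8, 8.5]
opening: 0.0005
gripper_force: 4.6
```

```bash
python3 - <<'E'
from h import *
s=read_state();print(s["force"],s["tool_pos"],s["joint_torque"].round(2))
E
```

```text
[-4.86156271  0.76575489  8.47210475] [ 0.54550699 -0.12586417  0.1748613 ] [ -0.17 -46.63 -45.96   0.13  -2.04  -0.  ]
```

move_arm(
  plan=[
    [0, 0, 0, 0, 0, 0.008, 0],
    [0, 0, 0, 0, 0, 0.008, 0],
    [0, 0, 0, 0, 0, 0.008, 0],
    [0, 0, 0, 0, 0, 0.008, 0],
    [0, 0, 0, 0, 0, 0.008, 0],
    [0, 0, 0, 0, 0, 0.008, 0],
    [0, 0, 0, 0, 0, 0.008, 0],
    [0, 0, 0, 0, 0, 0.008, 0],
    [0, 0, 0, 0, 0, 0.008, 0],
    [0, 0, 0, 0, 0, 0.008, 0],
  ],
)

```text
t: 12.15
tool_pos: [0.5455, -0.1259, 0.173]
orientation: [3.057, 0.722, 0.0]
force: [-5.3, 1.8, 10.8]
opening: 0.0003
gripper_force: 5.4
```

move_arm(
  plan=[
    [0, 0, 0, 0, 0, 0.008, 0],
    [0, 0, 0, 0, 0, 0.008, 0],
    [0, 0, 0, 0, 0, 0.008, 0],
    [0, 0, 0, 0, 0, 0.008, 0],
    [0, 0, 0, 0, 0, 0.008, 0],
    [0, 0, 0, 0, 0, 0.008, 0],
    [0, 0, 0, 0, 0, 0.008, 0],
    [0, 0, 0, 0, 0, 0, 0],
    [0, 0, 0, 0, 0, 0, 0],
    [0, 0, 0, 0, 0, 0, 0],
  ],
)

```text
t: 13.15
tool_pos: [0.5455, -0.1259, 0.1718]
orientation: [3.057, 0.722, 0.001]
force: [-5.7, 1.9, 12.0]
opening: 0.0004
gripper_force: 5.7
```

```bash
python3 - <<'E'
from h import *
p,R=axes();q=p.copy();q[2]=.225
print(p,"lateral shift to wheel mm",(R.T@(np.array([.5258,.0238,p[2]])-p)*1000).round(1), R.round(3).tolist())
E
```

```text
[ 0.54554134 -0.12590663  0.17180798] lateral shift to wheel mm [  49.3 -142.7   -0. ] [[0.894, 0.448, 0.0], [0.448, -0.894, -0.0], [0.0, 0.0, -1.0]]
```

move_arm(
  plan=[
    [0, 0, 0, 0, 0, -0.3, 0],
    [0, 0, 0, 0, 0, -0.8, 0],
    [0, 0, 0, 0, 0, -0.8, 0],
    [0, 0, 0, 0, 0, -0.7, 10],
    [0, 0, 0, 0.4, -0.951, 0, 50],
    [0, 0, 0, 0.4, -0.951, 0, 50],
    [0, 0, 0, 0.4, -0.951, 0, 50],
    [0, 0, 0, 0.4, -0.951, 0, 50],
    [0, 0, 0, 0.372, -0.951, 0, 50],
    [0, 0, 0, 0, -0.953, 0, 50],
  ],
)

```text
t: 14.15
tool_pos: [0.526, 0.0251, 0.2353]
orientation: [-3.057, -0.723, -0.001]
force: [0.0, 0.2, -0.4]
opening: 0.0488
gripper_force: 0.0
```

```bash
python3 - <<'E'
from h import *
s=read_state();p,R=axes();print(p,s["opening"],(R.T@(np.array([.5258,.0238,.166])-p)*1000).round(1))
c=read_camera("scene");W=cloud(c);f=c["frame"].astype(int);Z=W[...,2]
k=(np.hypot(W[...,0]-.546,W[...,1]+.126)<.016)&(Z>.135);print("knob z",k.sum(),np.nanpercentile(Z[k],[50,75,90]))
c=read_camera("wrist");save(c,"w2.png");W=cloud(c);Z=W[...,2]
k=(np.hypot(W[...,0]-.526,W[...,1]-.0238)<.04)&(Z>.178)&(Z<.192)
print("bar",k.sum(),cv2.minAreaRect(W[k][:,:2].astype(np.float32)))
E
```

```text
[0.52595945 0.02505093 0.23531192] 0.04879933860254102 [-0.7  1.  69.3]
knob z 94 [0.16060931 0.16199658 0.16300185]
bar 1589 ((0.5253561735153198, 0.025617562234401703), (0.06115805357694626, 0.014996296726167202), 25.664016723632812)
```

View pics/w2.png

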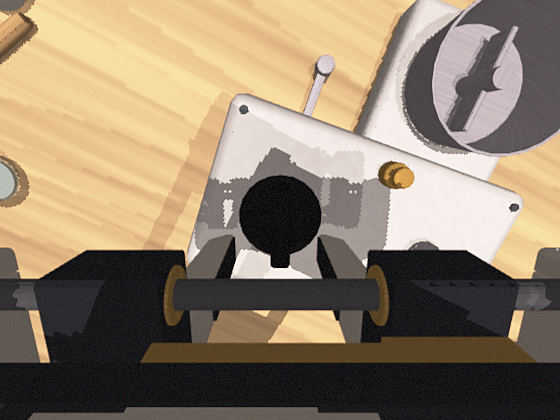

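Wheel at (280,215), bar centred between the open fingers; the knob is out at z≈0.161. Descend and grip lightly.

move_arm(
  plan=[
    [0, 0, 0, 0, 0, 0.5, 50],
    [0, 0, 0, 0, 0, 0.6, 50],
    [0, 0, 0, 0, 0, 0.6, 50],
    [0, 0, 0, 0, 0, 0.6, 50],
    [0, 0, 0, 0, 0, 0.3, 50],
    [0, 0, 0, 0, 0, 0.16, 10],
    [0, 0, 0, 0, 0, 0, 10],
    [0, 0, 0, 0, 0, 0, 10],
    [0, 0, 0, 0, 0, 0, 10],
    [0, 0, 0, 0, 0, 0, 10],
  ],
  force=12,
)

```text
t: 15.25
tool_pos: [0.526, 0.0243, 0.167]
orientation: [-3.057, -0.722, -0.002]
force: [-5.7, 11.6, 7.2]
opening: 0.0149
gripper_force: 12.0
```

```bash
python3 - <<'E'
from h import *
s=read_state();print(s["tool_pos"],s["opening"],s["force"].round(2),s["wrist_torque"].round(3),s["q"].round(2))
E
```

```text
[0.52602846 0.02427331 0.16703268] 0.014949911208572902 [-5.66 11.6   7.2 ] [ 1.956  1.213 -0.104] [-0.05 -0.03  1.77  0.    1.4   1.05]
```

move_arm(
  plan=[
    [0, 0, 0, 0, -0.04, -0.02, 10],
    [0, 0, 0, 0, 0, 0, 10],
    [0, 0, 0, 0, 0, 0, 10],
    [0, 0, 0.12, 0, 0, 0, 10],
    [0, 0, 0.12, 0, 0, 0, 10],
    [0, 0, 0.12, 0, 0, 0, 10],
    [0, 0, 0.12, 0, 0, 0, 10],
    [0, 0, 0.12, 0, 0, 0, 10],
    [0, 0, 0.12, 0, 0, 0, 10],
    [0, 0, 0.12, 0, 0, 0, 10],
  ],
)

```text
t: 16.25
tool_pos: [0.5257, 0.0246, 0.1671]
orientation: [3.086, 0.585, 0.002]
force: [5.2, 0.5, 2.1]
opening: 0.015
gripper_force: 12.0
```

```bash
cat > st.py <<'E'
from h import *
s=read_state();p,R=axes();print(round(s["t"],2),s["tool_pos"].round(4),round(s["opening"],4),s["force"].round(1),"tq",s["wrist_torque"].round(3),"yaw",np.degrees(np.arctan2(R[1,0],R[0,0])).round(2),"q6",s["q"][5].round(3),s["joint_torque"][5].round(3))
E
python3 st.py
```

```text
16.25 [0.5257 0.0246 0.1671] 0.015 [5.2 0.5 2.1] tq [-0.088 -0.838  0.139] yaw 21.48 q6 1.145 -0.172
```

move_arm(
  plan=[
    [0, 0, 0.1, 0, 0, 0, 10],
    [0, 0, 0.1, 0, 0, 0, 10],
    [0, 0, 0.1, 0, 0, 0, 10],
    [0, 0, 0.1, 0, 0, 0, 10],
    [0, 0, 0.1, 0, 0, 0, 10],
    [0, 0, 0.1, 0, 0, 0, 10],
    [0, 0, 0.1, 0, 0, 0, 10],
    [0, 0, 0.1, 0, 0, 0, 10],
    [0, 0, 0, 0, 0, 0, 10],
    [0, 0, 0, 0, 0, 0, 10],
  ],
)

```text
t: 17.25
tool_pos: [0.5258, 0.0245, 0.1671]
orientation: [3.108, 0.456, 0.002]
force: [5.1, -0.6, 2.5]
opening: 0.0149
gripper_force: 12.0
```

```bash
python3 st.py
```

```text
17.25 [0.5258 0.0245 0.1671] 0.0149 [ 5.1 -0.6  2.5] tq [-0.11  -0.828  0.021] yaw 16.7 q6 1.229 0.056
```

move_arm(
  plan=[
    [0, 0, 0.12, 0, 0, 0, 10],
    [0, 0, 0.12, 0, 0, 0, 10],
    [0, 0, 0.12, 0, 0, 0, 10],
    [0, 0, 0.12, 0, 0, 0, 10],
    [0, 0, 0.12, 0, 0, 0, 10],
    [0, 0, 0.12, 0, 0, 0, 10],
    [0, 0, 0.12, 0, 0, 0, 10],
    [0, 0, 0.12, 0, 0, 0, 10],
    [0, 0, 0.12, 0, 0, 0, 10],
    [0, 0, 0.12, 0, 0, 0, 10],
  ],
)

```text
t: 18.25
tool_pos: [0.5258, 0.0243, 0.1671]
orientation: [3.13, 0.259, 0.002]
force: [5.5, -1.6, 2.7]
opening: 0.0151
gripper_force: 12.0
```

```bash
python3 st.py
```

```text
18.25 [0.5258 0.0243 0.1671] 0.0151 [ 5.5 -1.6  2.7] tq [-0.255 -0.867  0.09 ] yaw 9.47 q6 1.355 -0.225
```

move_arm(
  plan=[
    [0, 0, 0.12, 0, 0, 0, 10],
    [0, 0, 0.12, 0, 0, 0, 10],
    [0, 0, 0.12, 0, 0, 0, 10],
    [0, 0, 0.12, 0, 0, 0, 10],
    [0, 0, 0.12, 0, 0, 0, 10],
    [0, 0, 0.12, 0, 0, 0, 10],
    [0, 0, 0.12, 0, 0, 0, 10],
    [0, 0, 0.12, 0, 0, 0, 10],
    [0, 0, 0.12, 0, 0, 0, 10],
    [0, 0, 0.12, 0, 0, 0, 10],
  ],
)

```text
t: 19.25
tool_pos: [0.5258, 0.0242, 0.1671]
orientation: [3.14, 0.062, 0.002]
force: [4.3, -2.1, 3.1]
opening: 0.0146
gripper_force: 12.0
```

```bash
python3 st.py
```

```text
19.25 [0.5258 0.0242 0.1671] 0.0146 [ 4.3 -2.1  3.1] tq [-0.397 -0.898  0.047] yaw 2.27 q6 1.48 -0.229
```

move_arm(
  plan=[
    [0, 0, 0.12, 0, 0, 0, 10],
    [0, 0, 0.12, 0, 0, 0, 10],
    [0, 0, 0.12, 0, 0, 0, 10],
    [0, 0, 0.12, 0, 0, 0, 10],
    [0, 0, 0.12, 0, 0, 0, 10],
    [0, 0, 0.12, 0, 0, 0, 10],
    [0, 0, 0.12, 0, 0, 0, 10],
    [0, 0, 0.12, 0, 0, 0, 10],
    [0, 0, 0.12, 0, 0, 0, 10],
    [0, 0, 0.12, 0, 0, 0, 10],
  ],
)

```text
t: 20.25
tool_pos: [0.5258, 0.0241, 0.1671]
orientation: [3.138, -0.135, 0.002]
force: [4.7, -2.9, 3.4]
opening: 0.0149
gripper_force: 12.0
```

```bash
python3 st.py
```

```text
20.25 [0.5258 0.0241 0.1671] 0.0149 [ 4.7 -2.9  3.4] tq [-0.481 -0.786  0.243] yaw -4.92 q6 1.606 -0.051
```

move_arm(
  plan=[
    [0, 0, 0.08, 0, 0, 0, 10],
    [0, 0, 0.08, 0, 0, 0, 10],
    [0, 0, 0.08, 0, 0, 0, 10],
    [0, 0, 0.08, 0, 0, 0, 10],
    [0, 0, 0.08, 0, 0, 0, 10],
    [0, 0, 0.08, 0, 0, 0, 10],
    [0, 0, 0, 0, 0, 0, 10],
    [0, 0, 0, 0, 0, 0, 10],
    [0, 0, 0, 0, 0, 0, 10],
    [0, 0, 0, 0, 0, 0, 10],
  ],
)

```text
t: 21.25
tool_pos: [0.5255, 0.0241, 0.1671]
orientation: [3.133, -0.212, 0.001]
force: [4.1, -4.2, 5.1]
opening: 0.0154
gripper_force: 12.3
```

```bash
python3 st.py; python3 - <<'E'
from h import *
c=read_camera("wrist");save(c,"w3.png")
E
python3 st.py
```

```text
21.25 [0.5255 0.0241 0.1671] 0.0154 [ 4.1 -4.2  5.1] tq [-0.73  -0.475  0.312] yaw -7.76 q6 1.655 0.261
21.3 [0.5255 0.0241 0.1671] 0.0153 [ 3.3 -3.3  4. ] tq [-0.709 -0.403  0.206] yaw -7.76 q6 1.656 0.261
```

View pics/w3.png

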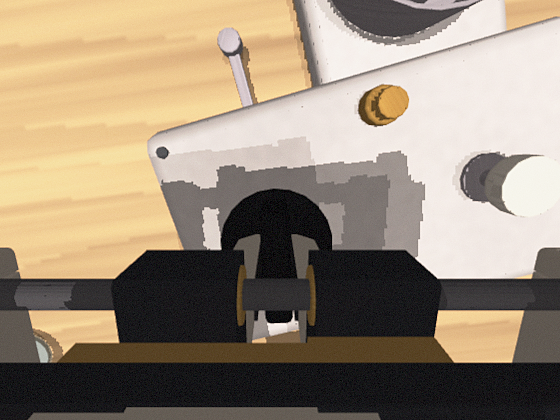

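The bar follows the gripper, and a torque of about 0.25 N m persists at rest with the yaw lagging: the teeth are in and at the end of their play. The torque arm's end is at (230,40); I'll check its angle and back off to mid-play.

move_arm(
  plan=[
    [0, 0, -0.12, 0, 0, 0, 10],
    [0, 0, -0.12, 0, 0, 0, 10],
    [0, 0, -0.12, 0, 0, 0, 10],
    [0, 0, -0.12, 0, 0, 0, 10],
    [0, 0, -0.12, 0, 0, 0, 10],
    [0, 0, -0.12, 0, 0, 0, 10],
    [0, 0, -0.12, 0, 0, 0, 10],
    [0, 0, -0.12, 0, 0, 0, 10],
    [0, 0, 0, 0, 0, 0, 10],
    [0, 0, 0, 0, 0, 0, 10],
  ],
)

```text
t: 22.3
tool_pos: [0.5253, 0.0242, 0.1671]
orientation: [3.14, -0.055, 0.0]
force: [3.0, -3.5, 5.8]
opening: 0.0152
gripper_force: 12.0
```

```bash
python3 st.py; python3 - <<'E'
from h import *
def arm(c,pr=0):
    W=cloud(c);Z=W[...,2];d=W[...,:2]-np.array([.5265,.0238]);r=np.hypot(d[...,0],d[...,1]);a=np.degrees(np.arctan2(d[...,1],d[...,0]))
    k=(r>.11)&(r<.165)&(Z>.028)&(Z<.06)&(np.abs(a-7)<25);return k.sum(),np.median(a[k]).round(2)
for n in ["top","w1"]: print(n,arm(dict(np.load(f"/tmp/{n}.npz"))))
print("now",arm(read_camera("wrist")),arm(read_camera("top")))
E
```

```text
22.3 [0.5253 0.0242 0.1671] 0.0152 [ 3.  -3.5  5.8] tq [-0.753 -0.294  0.078] yaw -2.02 q6 1.555 0.003
top (np.int64(56), np.float64(6.95))
w1 (np.int64(846), np.float64(7.12))
now (np.int64(1260), np.float64(7.37)) (np.int64(0), np.float64(nan))
  return _methods._mean(a, axis=axis, dtype=dtype,
  ret = ret.dtype.type(ret / rcount)
```

move_arm(
  plan=[
    [0, 0, 0, 0, 0, 0, 50],
    [0, 0, 0, 0, 0, 0, 50],
    [0, 0, 0, 0, 0, 0, 50],
    [0, 0, 0, 0, 0, 0, 50],
    [0, 0, 0, 0, 0, -0.3, 50],
    [0, 0, 0, 0, 0, -0.6, 50],
    [0, 0, 0, 0, 0, -0.9, 50],
    [0, 0, 0, 0, 0, -0.92, 50],
    [0, 0, 0, 0.2, 0.8, 0, 0],
    [0, 0, 0, 0.2, 0.8, 0, 0],
  ],
)

```text
t: 23.4
tool_pos: [0.5351, -0.0158, 0.2379]
orientation: [3.141, -0.052, 0.006]
force: [0.8, 0.6, 0.3]
opening: 0.0384
gripper_force: 0.0
```

move_arm(
  plan=[
    [0, 0, 0, 0.2, 0.9, 0, 0],
    [0, 0, 0, 0.2, 0.9, 0, 0],
    [0, 0, 0, 0.2, 0.9, 0, 0],
    [0, 0, 0, 0, 0.9, 0, 0],
    [0, 0, 0, 0, 0.784, 0, 0],
    [0, 0, 0, 0, 0, 0.6, 0],
    [0, 0, 0, 0, 0, 0.6, 0],
    [0, 0, 0, 0, 0, 0.6, 0],
    [0, 0, 0, 0, 0, 0.3, 0],
    [0, 0, 0, 0, 0, 0.2, 0],
  ],
  force=20,
)

```text
t: 24.4
tool_pos: [0.5444, -0.1246, 0.1755]
orientation: [-3.14, 0.053, 0.004]
force: [0.4, -0.5, 0.2]
opening: 0.0007
gripper_force: 0.0
```

```bash
python3 st.py
```

```text
24.4 [ 0.5444 -0.1246  0.1755] 0.0007 [ 0.4 -0.5  0.2] tq [-0.002  0.127 -0.02 ] yaw -1.92 q6 1.287 0.008
```

move_arm(
  plan=[
    [0, 0, 0, 0, 0, 0.04, 0],
    [0, 0, 0, 0, 0, 0.04, 0],
    [0, 0, 0, 0, 0, 0.04, 0],
    [0, 0, 0, 0, 0, 0.02, 0],
    [0, 0, 0, 0, 0, 0.02, 0],
    [0, 0, 0, 0, 0, 0.02, 0],
    [0, 0, 0, 0, 0, 0.015, 0],
    [0, 0, 0, 0, 0, 0.015, 0],
    [0, 0, 0, 0, 0, 0.015, 0],
    [0, 0, 0, 0, 0, 0.015, 0],
  ],
)

```text
t: 25.4
tool_pos: [0.5452, -0.1257, 0.1718]
orientation: [3.141, -0.054, 0.0]
force: [-3.4, 1.9, 6.4]
opening: 0.0004
gripper_force: 3.5
```

```bash
python3 st.py
```

```text
25.4 [ 0.5452 -0.1257  0.1718] 0.0004 [-3.4  1.9  6.4] tq [ 0.199  0.814 -0.034] yaw -1.98 q6 1.287 0.0
```

move_arm(
  plan=[
    [0, 0, 0, 0, 0, 0.01, 0],
    [0, 0, 0, 0, 0, 0.01, 0],
    [0, 0, 0, 0, 0, 0.01, 0],
    [0, 0, 0, 0, 0, 0.01, 0],
    [0, 0, 0, 0, 0, 0.01, 0],
    [0, 0, 0, 0, 0, 0.01, 0],
    [0, 0, 0, 0, 0, 0.01, 0],
    [0, 0, 0, 0, 0, 0.01, 0],
    [0, 0, 0, 0, 0, 0.01, 0],
    [0, 0, 0, 0, 0, 0.01, 0],
  ],
)

```text
t: 26.4
tool_pos: [0.5452, -0.1258, 0.1698]
orientation: [3.141, -0.054, 0.001]
force: [-3.8, 1.7, 7.9]
opening: 0.0004
gripper_force: 3.8
```

move_arm(
  plan=[
    [0, 0, 0, 0, 0, 0.012, 0],
    [0, 0, 0, 0, 0, 0.012, 0],
    [0, 0, 0, 0, 0, 0.012, 0],
    [0, 0, 0, 0, 0, 0.012, 0],
    [0, 0, 0, 0, 0, 0.012, 0],
    [0, 0, 0, 0, 0, 0.012, 0],
    [0, 0, 0, 0, 0, 0.012, 0],
    [0, 0, 0, 0, 0, 0.012, 0],
    [0, 0, 0, 0, 0, 0.012, 0],
    [0, 0, 0, 0, 0, 0.012, 0],
  ],
)

```text
t: 27.4
tool_pos: [0.5452, -0.1257, 0.1667]
orientation: [3.141, -0.054, 0.001]
force: [-4.1, 1.9, 7.0]
opening: 0.0
gripper_force: 3.8
```

Drag only: the teeth are meshed. Pressing home.

move_arm(
  plan=[
    [0, 0, 0, 0, 0, 0.035, 0],
    [0, 0, 0, 0, 0, 0.035, 0],
    [0, 0, 0, 0, 0, 0.035, 0],
    [0, 0, 0, 0, 0, 0.035, 0],
    [0, 0, 0, 0, 0, 0.035, 0],
    [0, 0, 0, 0, 0, 0.035, 0],
    [0, 0, 0, 0, 0, 0.035, 0],
    [0, 0, 0, 0, 0, 0.035, 0],
    [0, 0, 0, 0, 0, 0.035, 0],
    [0, 0, 0, 0, 0, 0.035, 0],
  ],
)

```text
t: 28.4
tool_pos: [0.5452, -0.1257, 0.158]
orientation: [3.141, -0.054, 0.001]
force: [-3.8, 1.4, 9.0]
opening: 0.0004
gripper_force: 4.0
```

move_arm(
  plan=[
    [0, 0, 0, 0, 0, 0.012, 0],
    [0, 0, 0, 0, 0, 0.012, 0],
    [0, 0, 0, 0, 0, 0.012, 0],
    [0, 0, 0, 0, 0, 0.012, 0],
    [0, 0, 0, 0, 0, 0.012, 0],
    [0, 0, 0, 0, 0, 0.012, 0],
    [0, 0, 0, 0, 0, 0.012, 0],
    [0, 0, 0, 0, 0, 0.012, 0],
    [0, 0, 0, 0, 0, 0, 0],
    [0, 0, 0, 0, 0, 0, 0],
  ],
)

```text
t: 29.4
tool_pos: [0.5452, -0.1257, 0.1563]
orientation: [3.141, -0.054, 0.001]
force: [-5.9, 2.1, 12.4]
opening: 0.0004
gripper_force: 6.1
```

move_arm(
  plan=[
    [0, 0, 0, 0, 0, 0.01, 0],
    [0, 0, 0, 0, 0, 0.01, 0],
    [0, 0, 0, 0, 0, 0.01, 0],
    [0, 0, 0, 0, 0, 0, 0],
    [0, 0, 0, 0, 0, 0, 0],
    [0, 0, 0, 0, 0, 0, 0],
    [0, 0, 0, 0, 0, 0, 0],
    [0, 0, 0, 0, 0, 0, 0],
    [0, 0, 0, 0, 0, 0, 0],
    [0, 0, 0, 0, 0, 0, 0],
  ],
)

```text
t: 30.4
tool_pos: [0.5453, -0.1258, 0.1562]
orientation: [3.141, -0.054, 0.001]
force: [-9.1, 2.9, 16.3]
opening: 0.0006
gripper_force: 8.6
```

Solid stop at a knob height of about 0.145. Now lift away.

move_arm(
  plan=[
    [0, 0, 0, 0, 0, -0.2, 0],
    [0, 0, 0, 0, 0, -0.5, 0],
    [0, 0, 0, 0, 0, -0.8, 0],
    [0, 0, 0, 0, 0, -0.8, 0],
    [0, 0, 0, 0, 0, -0.8, 0],
    [0, 0, 0, 0, 0, -0.5, 0],
    [0, 0, 0, 0, 0, 0, 0],
    [0, 0, 0, 0, 0, 0, 0],
    [0, 0, 0, 0, 0, 0, 0],
    [0, 0, 0, 0, 0, 0, 0],
  ],
)

```text
t: 31.4
tool_pos: [0.5445, -0.1255, 0.2424]
orientation: [-3.141, 0.054, 0.003]
force: [-0.8, -0.5, -0.1]
opening: 0.0007
gripper_force: 0.0
```

```bash
python3 st.py; python3 - <<'E'
from h import *
c=read_camera("scene");save(c,"end.png");W=cloud(c);Z=W[...,2]
k=(np.hypot(W[...,0]-.546,W[...,1]+.126)<.016)&(Z>.13)&(Z<.19);print("knob z",k.sum(),np.percentile(Z[k],[50,75,90]))
E
```

```text
31.4 [ 0.5445 -0.1255  0.2424] 0.0007 [-0.8 -0.5 -0.1] tq [ 0.035  0.149 -0.031] yaw -1.98 q6 1.287 -0.0
knob z 93 [0.14507193 0.14654464 0.14803489]
```

View pics/end.png

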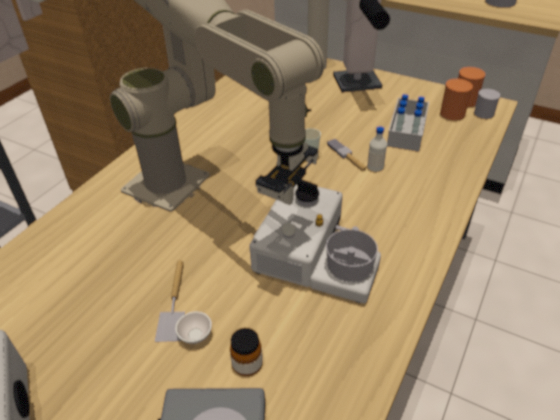

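The knob at (288,230) is down at z≈0.145, the gripper is clear of it, and the weight (320,219) and the other bystanders stand where they did.

```bash
python3 -c "
from plant import close_job
print(close_job())"
```

```text
the job is handed in; nothing more can be done
None
```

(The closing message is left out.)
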